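# Free the belt tensioner of a throwing wheel's drive and hold it back

### The job

I want to fit a new belt to this throwing-wheel drive. Draw the flat lock plate straight up out of its slotted holder beside the tensioner arm and stand it upright on its end in the empty groove of the wooden tile rack, let go of it, then push the sprung tensioner arm by its upright tab back past its ratchet click and hold it there, a little beyond where the pawl would catch it, so that your push and not the pawl carries the spring: finish while still holding it. Leave everything else where it stands.

Things in the scene. Friction and masses are not known exactly. Their poses are not given: they have to be found in the camera images.
- drive_unit: Wheel drive fixed to the bench, left or right of its middle: white chassis plate 15 mm thick, x -130 to 165, y -125 to 125 mm from this origin (on the bench, z up; x points away from the robot at yaw 0). Toward +x: motor and pulleys (up to 103 mm high), pivot post (x 70, y 0), pawl in its guide (81 mm high). Nearer the robot: slotted holder with lock plate, and the tensioner arm's outer half.
- lock_plate: Loose aluminium plate 80 wide (its x) x 8 thick (y) x 110 mm tall (z), 190 g; origin at the middle of its lower edge. It starts upright on the chassis, lower edge 15 mm above the bench, axes along the unit's, its side edges in two steel channels (1.5 mm play, top 50 mm above the bench). Pinch its free top edge across the thickness, from above. In place it stops the tensioner arm at about 0.2 rad.
- tensioner (a joint): Angle (rad) of the sprung tensioner arm: a flat steel bar, 58-70 mm above the bench, 175 mm long from its pivot, with a black roller and an upright push tab at its end. 0 at rest, grows counter-clockwise from above as it is pushed back. Pawl clicks in at about 0.48 (let go, the arm rests there); end stop 0.75. Spring at the tab: 3 N at 0, 8 N at 0.55, 10 N at 0.75; the pawl adds up to 5 N.
- push_tab (a point): Centre of the face to push on the arm's tab, a steel plate 40 mm wide (along the arm), 6 mm thick, 70 to 120 mm above the bench; this point is 95 mm above the bench, 155 mm from the pivot, and moves with the arm. Site x points outward along the arm, y is the way to push (from this face into the tab), z up. The space on the pushing side is free.
- pivot (a point): The tensioner arm's hinge axis (vertical), 64 mm above the bench.
- pawl (a joint): Travel of the sprung pawl slider, m: 0 when in; it rides out to about 0.007 on the tooth and snaps back to 0 at the click.
- tile_rack: Wooden rack fixed to the bench on the other side from the drive: block 100 (its x) x 160 (y) x 57 mm high, origin on the bench under its centre. Three grooves along x, open at both ends, at y -40, 0 and 40 mm, 14 mm wide, floor 12 mm above the bench. Two hold loose 70 mm square tiles that reach 82 mm above the bench; the third, different each time, is empty.
- spare_slot: Thin grey felt strip on the floor of the empty groove of the tile rack, 96 x 12 mm; origin at its centre, 12 mm above the bench, x along the groove, z up. The lock plate goes here, its x along the groove (either way round), its lower edge down on the floor.
- tile_a: Terracotta tile standing in the rack, leave it.
- tile_b: White tile standing in the rack, leave it.
- nut_dish: Small steel dish, 48 mm wide, 22 mm high, on the chassis near x -95, y -90 mm of the drive unit; leave it. Origin under its centre.
- brush: Paint brush, 160 mm, lying between the unit and the rack, pointing away from the robot.
- glaze_jar: Lidded glass jar, radius 28, 75 mm high, near the middle of the bench; origin under its centre.
- clay_pot: Clay pot, radius 52, 140 mm high, far to the left; origin under its centre.
- mug: Red mug, radius 38, 85 mm high, far to the left; origin under its centre.
- screwdriver: Screwdriver lying far to the right.

How it is judged (in metres and radians):
On the way, in this order (a step that is already met when the one before it is completed fails the run):
1. the lock plate is drawn up clear of its slotted holder, still upright (z of lock_plate in the frame of drive_unit above 0.055 m and angle between lock_plate's own z axis and vertical below 0.4 rad), for 0.1 s.
2. the lock plate stands in the rack's empty groove, let go (horizontal distance between lock_plate and spare_slot below 0.03 m and z of lock_plate in the frame of tile_rack below 0.022 m and angle between lock_plate's own z axis and vertical below 0.2 rad and linear speed of lock_plate below 0.03 m/s and contact force between the fingers and lock_plate below 0.2 N), for 0.2 s.
3. the tensioner arm is pushed past its click (value of joint tensioner above 0.51 rad and contact force between the fingers and tensioner above 4 N), for 0.1 s.
At the end, for the whole second after the job is handed in: the robot's fingers push on the tensioner arm with more than 4 N and hold it still beyond 0.51 rad, past the click at about 0.48; the lock plate stands upright (within 0.2 rad), untouched, within 30 mm of the middle of the empty groove and down on its floor (within 10 mm) (all of step 2 and all of step 3 and velocity of joint tensioner between -0.1 and 0.1 rad/s); the arm keeps its last pose, push and grip.
It fails at once if a tile in the rack is moved more than 30 mm (distance of any of tile_a, tile_b from where it was at the start of the episode above 0.03 m).
It fails at once if another loose thing on the bench or chassis is moved more than 30 mm (distance of any of nut_dish, brush, glaze_jar, clay_pot, mug, screwdriver from where it was at the start of the episode above 0.03 m).
It also fails if it takes over 59 s, if anything falls off the work surface, if the arm or the gripper's body presses on something with over 40 N, if the wrist force passes 120 N, or if a joint passes its speed limit or range.

### The arm

A 7-joint arm with a two-finger parallel gripper is mounted at the origin on the work surface. World frame = base frame: x ahead of the robot, y to its left, z up, the work surface at z = 0. Lengths are in mm, angles in degrees, forces in N, time in s.
With the tool pointing down it reaches from about 400 to 925 mm from the base axis. Payload 5.6 kg.
Tool frame: the origin (TCP) lies on the centre line of the jaws, within the pads' length; the fingertips stand 8 mm ahead of it and the grasp point (between the pads) lies 11 mm behind it; z points along the fingers, y is the line along which they close (so a half turn about z gives the same grasp; the last joint's range is limited). The gripper opens to 85 mm and grips with 20 to 120 N. Pads are 22 mm wide; open, the fingers measure 114 mm over their backs; the gripper's body (76 mm by 85 mm) begins 54 mm behind the grasp point. The pads swing forward as they close: fully open they stand 13 mm farther back than shut.
Start: joints at [-78.381, 26.786, -0.665, 91.828, 0.344, 61.387, -3.226], TCP at [158.207, 630.459, 239.29] pointing down, gripper open.
Joint ranges: [-144.91, 144.91], [-17.63, 115.5], [-89.93, 88.59], [15.96, 139.68], [-74.01, 254.01], [8.47, 105.57], [-167.45, 167.45]. Speed limits (degrees/s): [147.25, 147.25, 180, 180, 180, 180, 180].

### API

Orientations are given as [roll, pitch, yaw] about the fixed x, y, z axes, in that order (R = Rz(yaw) Ry(pitch) Rx(roll)).
In Python, from station import ctrl, solver, monitor, vision gives the robot as it stands. Calls block until the motion is done:
- ctrl.move_pose(position, orientation): joint-space move of the TCP to a pose.
- ctrl.move_l(position, rotation=None, max_speed=150): straight line of the TCP; rotation=None keeps the orientation; max_speed is the mean speed in mm/s.
- ctrl.set_joints(angles): joint-space move.
- ctrl.set_gripper(opening): finger opening in mm; the grip force is fixed at half the most; returns when the fingers have stopped.
- ctrl.hold(seconds).
- solver.inverse_kinematics(position, orientation): joint angles nearest the present ones, or None.
- monitor.get_obs(): the state.
- vision.get_image(name): name is "scene" or "top" or "wrist"; returns (picture, depth): 384x512x3 uint8, red, green, blue; 384x512 float32, mm along the optical axis (not along the pixel's ray), 0 where there is no reading.
- vision.get_calibration(name): a dict with "camera_matrix" (3x3 intrinsics, pixels), "rvec" (rotation vector, rad) and "tvec" (3), from world to camera coordinates, as OpenCV has them. Camera axes: x right, y down, z forward; pixel columns grow to the right and rows downward; lengths in mm; the calibration is good to about 2 mm. A picture is of the moment at which its call begins: read the wrist's pose just before it. get_calibration takes no time and is no camera call; for the wrist camera it gives the pose at the moment of the call.
A pose or a line that the arm cannot do raises ctrl.Unreachable and nothing moves.
- ctrl.sign_off(): hands the job in; it is judged then, once.
The state is a dict: "clock": time; "qpos": joint angles; "qd": joint speeds; "effort": joint torques, N m; "eef_pos": TCP position; "tool_rot": TCP orientation; "contact_force": force on the tool from outside, world axes, zero at the start; "torque": the same for the moment, N m; "width": finger opening in mm; "grasp_force": force on a finger pad.
Only numpy, scipy, OpenCV 4.12 (cv2) and the standard library are available. Lean on these libraries where they do the work, as an engineer would, in place of code of your own. Each camera call takes 0.05 s, during which the arm holds its last target. There are 200 camera calls.

## Working session

There is one attempt and no reset: what is moved stays moved. The work goes in short steps, each a Python script; the robot and the scene stay as the last script left them, time stands still between calls to the robot, and variables do not carry over. Pictures are saved under pics/ and viewed, at most 10 in all, crops included, and the job is handed in when it is done.

```bash
ls; mkdir -p pics; cat > h.py <<'E'
import numpy as np, cv2
from station import ctrl, solver, monitor, vision
def grab(n):
    c=vision.get_calibration(n); p,d=vision.get_image(n); return p,d,c
def cloud(d,c):
    K=np.array(c["camera_matrix"]);R=cv2.Rodrigues(np.array(c["rvec"],float))[0];t=np.array(c["tvec"],float).ravel()
    v,u=np.mgrid[:d.shape[0],:d.shape[1]]
    P=np.stack([(u-K[0,2])/K[0,0]*d,(v-K[1,2])/K[1,1]*d,d],-1)
    return (P-t)@R
E
python3 - <<'E'
from h import *
for n in("top","scene"):
    p,d,c=grab(n); np.savez(n+".npz",p=p,d=d,X=cloud(d,c)); cv2.imwrite(f"pics/{n}.png",cv2.resize(p[:,:,::-1],(800,600)))
o=monitor.get_obs();print(o["clock"],o["tool_rot"],o["eef_pos"])
E
```

```text
pics
0.1 [-1.79905754e+02  7.29787285e-03  1.65913024e+02] [158.09721203 629.95875284 238.42324026]
```

View pics/top.png

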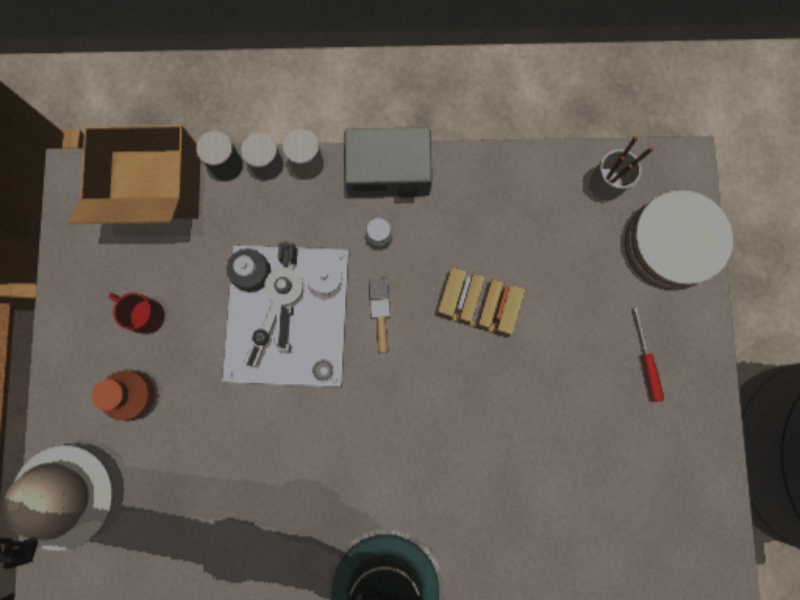

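View pics/scene.png

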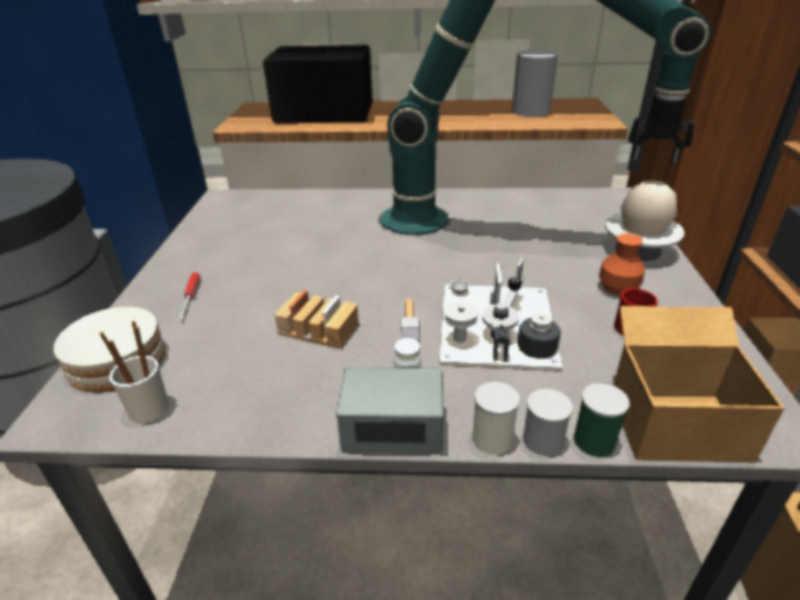

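The top view shows the drive at about (285,315) with the arm tab at (255,352) and lock plate at (285,328). The rack is at (482,300): white tile in the left groove, terracotta in the right, and the middle one is empty. I'll fit poses from the depth clouds.

```bash
python3 - <<'E'
from h import *
z=np.load("top.npz");X=z["X"];p=z["p"].astype(int);s=512/800
def at(u,v):return X[int(v*s),int(u*s)].round(1)
for n,q in dict(plate=(285,328),tab=(252,355),pivot=(284,285),rack=(482,300),cornA=(233,247),cornB=(348,250),cornC=(341,385),cornD=(224,381),dish=(323,370),jar=(378,232)).items(): print(n,at(*q))
# chassis: z 10..20, white
def box(m):
    r=cv2.minAreaRect(X[m][:,:2].astype(np.float32)); print(r, m.sum(), np.median(X[m],0)); return r
reg=np.zeros(p.shape[:2],bool);reg[int(235*s):int(395*s),int(215*s):int(355*s)]=1
box(reg&(X[...,2]>9)&(X[...,2]<21))
box(reg&(X[...,2]>105)&(X[...,1]>0))
reg[:]=0;reg[int(255*s):int(345*s),int(430*s):int(535*s)]=1
box(reg&(X[...,2]>48)&(X[...,2]<64))
m=reg&(X[...,2]>70);print(X[m].round(0).tolist()[:30])
E
```

```text
plate [529.2 197.1  65.1]
tab [470.  255.  102.2]
pivot [611.4 196.1  94.1]
rack [ 585.4 -213.9   10. ]
cornA [710.9 319.2  13.5]
cornB [698.8  72.2  15.8]
cornC [411.6  86.9  15.3]
cornD [425.7 332.8  12.8]
dish [444.8 126.1  15. ]
jar [722.7   5.8  77.8]
((556.2033081054688, 206.68374633789062), (285.9755859375, 308.9197082519531), 86.58541107177734) 4127 [527.35357866 182.72799051  15.15073129]
((545.7372436523438, 191.49574279785156), (45.649192810058594, 235.8174591064453), 57.39581298828125) 142 [515.15022848 201.7612676  122.19512151]
((578.986083984375, -207.10948181152344), (159.6045379638672, 101.07759857177734), 71.81036376953125) 1144 [ 577.99501977 -206.46966129   56.78525546]
[[368.0, -32.0, 1408.0], [368.0, -32.0, 1408.0], [368.0, -32.0, 1408.0], [368.0, -32.0, 1408.0], [624.0, -175.0, 77.0], [622.0, -177.0, 85.0], [622.0, -181.0, 85.0], [368.0, -32.0, 1408.0], [619.0, -174.0, 84.0], [620.0, -178.0, 80.0], [619.0, -181.0, 84.0], [616.0, -174.0, 85.0], [615.0, -177.0, 88.0], [616.0, -181.0, 82.0], [614.0, -174.0, 80.0], [613.0, -177.0, 82.0], [614.0, -181.0, 79.0], [611.0, -171.0, 77.0], [611.0, -174.0, 80.0], [610.0, -177.0, 82.0], [606.0, -171.0, 85.0], [607.0, -174.0, 83.0], [607.0, -178.0, 79.0], [603.0, -170.0, 86.0], [605.0, -174.0, 76.0], [603.0, -177.0, 83.0], [601.0, -252.0, 86.0], [602.0, -256.0, 84.0], [603.0, -260.0, 79.0], [601.0, -168.0, 78.0]]
```

```bash
python3 - <<'E'
from h import *
ctrl.move_pose([500,190,330],[180,0,176.5])
p,d,c=grab("wrist"); np.savez("w1.npz",p=p,d=d,X=cloud(d,c)); cv2.imwrite("pics/w1.png",p[:,:,::-1])
ctrl.move_pose([560,-205,330],[180,0,161.8])
p,d,c=grab("wrist"); np.savez("w2.npz",p=p,d=d,X=cloud(d,c)); cv2.imwrite("pics/w2.png",p[:,:,::-1])
o=monitor.get_obs();print(o["clock"],o["qpos"])
a,b=cv2.imread("pics/w1.png"),cv2.imread("pics/w2.png")
cv2.imwrite("pics/w12.png",cv2.resize(np.hstack([a,b]),(800,300)))
E
```

```text
3.7167 [-11.45484205  18.718699    36.23260538  95.52962073 -11.7250885
  69.60723455  99.43263148]
```

View pics/w12.png

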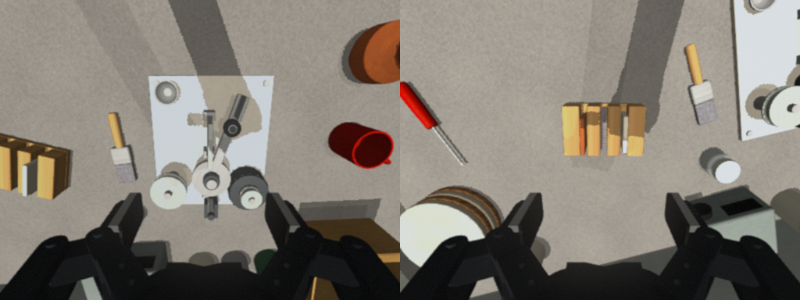

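The left picture shows the drive with the plate at about (209,130) and the tab at (237,105). The right picture shows the rack at (603,130), its middle groove empty with the felt visible. Next I fit them from the height points.

```bash
python3 - <<'E'
from h import *
z=np.load("w1.npz");X=z["X"];Z=X[...,2];ok=z["d"]>0
def box(m,n):
    m=m.astype(np.uint8)
    k,l,st,_=cv2.connectedComponentsWithStats(m); 
    for i in range(1,k):
        if st[i,4]>25:
            q=X[l==i]; r=cv2.minAreaRect(q[:,:2].astype(np.float32)); print(n,st[i,4],np.round(r[0],1),np.round(r[1],1),round(r[2],1),"z",np.percentile(q[:,2],[5,50,95]).round(1))
reg=ok&(abs(X[...,0]-560)<175)&(abs(X[...,1]-203)<150)
box(reg&(Z>8)&(Z<22),"chassis")
box(reg&(Z>110)&(Z<135)&(X[...,0]<600),"plate/tab")
box(reg&(Z>72)&(Z<110)&(X[...,0]<600),"roller?")
box(reg&(Z>85)&(X[...,0]>590),"pivot/pulley")
z=np.load("w2.npz");X=z["X"];Z=X[...,2];ok=z["d"]>0
reg=ok&(abs(X[...,0]-579)<110)&(abs(X[...,1]+207)<110)
box(reg&(Z>25)&(Z<100),"rack all")
box(reg&(Z>50)&(Z<63),"rack top")
box(reg&(Z>70)&(Z<100),"tiles")
box(reg&(Z>5)&(Z<20),"floor")
E
```

```text
chassis 15638 [560.2 201.8] [250.7 295.4] 86.9 z [13.9 15.3 16.7]
chassis 166 [440.4 121.1] [21.9 21.3] 84.0 z [18.  20.  21.8]
chassis 223 [693.  225.8] [40.6 31.6] 17.5 z [14.2 15.4 16.8]
plate/tab 203 [468.3 255.7] [ 6.6 39.8] 68.4 z [112.4 119.9 121.3]
plate/tab 371 [526.7 199.6] [ 7.6 78.9] 87.0 z [123.7 125.3 126.5]
roller? 603 [487.7 252.4] [31.3 73.3] 55.3 z [ 78.3  91.4 103.4]
roller? 29 [487.5 201.7] [7.1 0.6] 86.8 z [ 73.3  90.1 106.6]
roller? 30 [534.5 194.9] [ 0.1 41.8] 86.7 z [72.5 75.8 82.3]
roller? 246 [595.6 112.4] [45.2  8.7] 90.0 z [73.8 90.1 93.1]
roller? 82 [597.5 199. ] [ 4.9 21.5] 0.2 z [72.9 82.3 86.8]
pivot/pulley 1568 [627.4 112.8] [71.  71.7] 59.2 z [91.  92.3 97.1]
pivot/pulley 311 [611.8 198.3] [30.8 31.2] 86.6 z [85.5 87.4 95. ]
pivot/pulley 536 [651.8 276.1] [42.4 40.9] 18.0 z [90.7 92.4 97. ]
rack all 3014 [ 563.2 -251.3] [ 72.3 100.6] 71.6 z [47.1 57.3 82. ]
rack all 3043 [ 590.3 -168. ] [73.  99.7] 71.8 z [49.1 57.3 82. ]
rack top 1373 [ 556.9 -269.9] [ 33.1 100.6] 71.5 z [55.6 57.2 58.5]
rack top 1086 [ 570.5 -228.8] [ 25.2 100.2] 71.7 z [55.7 57.2 58.6]
rack top 1110 [ 583.  -190.2] [25.8 99.8] 72.3 z [55.6 57.2 58.5]
rack top 1376 [ 596.5 -149. ] [33.2 99.6] 72.0 z [55.8 57.3 58.6]
rack top 33 [ 574.2 -246. ] [ 0.2 47.7] 71.6 z [51.  56.1 61.5]
tiles 329 [ 588.8 -171.3] [ 9.2 68.7] 71.6 z [75.  82.  83.3]
tiles 325 [ 567.4 -248.4] [ 9.1 68.4] 71.8 z [74.  81.9 83.3]
floor 805 [ 578.1 -209.9] [159.5 102.8] 71.7 z [10.7 12.9 14.9]
```

```bash
python3 - <<'E'
from h import *
f=lambda s:(lambda o:print(s,round(o["clock"],2),o["eef_pos"].round(1),o["contact_force"].round(1),round(o["width"],1),round(o["grasp_force"],1)))({k:np.array(v) if isinstance(v,(list,tuple)) else v for k,v in monitor.get_obs().items()})
r=[180,0,177.0]
ctrl.move_pose([526.7,199.6,190],r); ctrl.set_gripper(40); f("above")
ctrl.move_l([526.7,199.6,106],r,80); f("down")
ctrl.set_gripper(0); f("grip")
ctrl.move_l([526.7,199.6,156],r,50); f("up")
p,d,c=grab("wrist"); cv2.imwrite("pics/w3.png",p[:,:,::-1])
E
```

```text
above 5.81 [526.7 199.5 190. ] [-0.5 -0.6 -0.1] 40.0 0.0
down 7.01 [527.2 199.7 106.5] [ 0.6 -0.5 -0.3] 40.3 0.0
grip 7.4 [527.1 199.9 106.6] [-0.7  0.1  3.2] 7.0 59.3
up 8.55 [526.4 199.5 155.7] [-0.8 -0.6 -1.7] 6.8 58.6
```

View pics/w3.png

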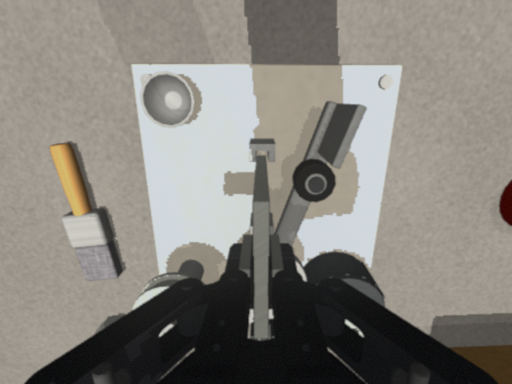

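The plate is held between the fingers, upright (column ~262), and drawn up out of the channels. The arm and dish are undisturbed. I'll carry it over now.

```bash
python3 - <<'E'
from h import *
def f(s):
    o=monitor.get_obs();print(s,round(o["clock"],2),np.round(o["eef_pos"],1),np.round(o["contact_force"],1),round(o["width"],1));return o
ctrl.move_l([526.7,199.6,230],None,120)
ctrl.move_l([576.7,-209.5,230],[180,0,161.8],180); ctrl.hold(.3); f("over")
ctrl.move_l([576.7,-209.5,160],None,80)
z=160
p,d,c=grab("wrist"); cv2.imwrite("pics/w4.png",p[:,:,::-1])
E
```

```text
over 12.11 [ 576.7 -209.3  230. ] [-0.3  0.6 -2.6] 6.8
```

View pics/w4.png

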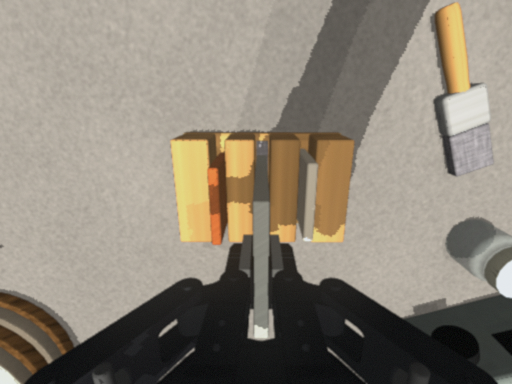

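The plate (column ~261) lines up with the middle groove (255–270). I'll lower it with a force watch.

```bash
python3 - <<'E'
from h import *
def f(s):
    o=monitor.get_obs();print(s,round(o["clock"],2),np.round(o["eef_pos"],1),np.round(o["contact_force"],1),round(o["width"],1));return o
for z in (135,120,112,108,106,105,104,103,102):
    ctrl.move_l([576.7,-209.5,z],None,60); o=f(z)
    if o["contact_force"][2]>6 or np.hypot(*o["contact_force"][:2])>8: break
E
```

```text
135 13.75 [ 576.6 -209.6  134.6] [ 1.2  0.3 -2. ] 7.0
120 14.15 [ 576.4 -209.4  119.5] [ 0.3 -0.2 -2.4] 6.8
112 14.43 [ 576.4 -209.4  111.5] [ 0.3 -0.1 -2.8] 6.7
108 14.68 [ 576.5 -209.4  107.8] [-0.5  0.3 -1.8] 7.1
106 14.93 [ 576.7 -209.5  105.9] [ 0.2  0.5 -2. ] 6.9
105 15.18 [ 576.7 -209.5  105. ] [ 0.8  0.2 -2.5] 6.7
104 15.43 [ 576.7 -209.5  104. ] [ 0.1 -0.3 -1.6] 6.8
103 15.68 [ 576.8 -209.6  103.6] [-1.9  0.3  3.8] 6.9
102 15.93 [ 576.9 -209.7  103.6] [-4.7  1.9 11.4] 7.1
```

```bash
cat >> h.py <<'E'
def f(s):
    o=monitor.get_obs();print(s,round(o["clock"],2),np.round(o["eef_pos"],1),np.round(o["contact_force"],1),round(o["width"],1));return o
def pose(th,gap,z=93,rad=157):
    a=np.radians(158.2)+th; u=np.array([np.cos(a),np.sin(a)]); n=np.array([-u[1],u[0]])
    q=np.array([612,198.3])+rad*u-(14+gap)*n
    return [q[0],q[1],z],[180,0,np.degrees(a)-90]
E
python3 - <<'E'
from h import *
ctrl.set_gripper(35); f("open")
ctrl.move_l([576.7,-209.5,130],None,60)
ctrl.move_l([576.7,-209.5,230],None,120)
p,d,c=grab("wrist"); cv2.imwrite("pics/w5.png",p[:,:,::-1])
X=cloud(d,c);m=(d>0)&(abs(X[...,2]-122)<7)&(abs(X[...,0]-577)<70)&(abs(X[...,1]+209)<40)
print(m.sum(),cv2.minAreaRect(X[m][:,:2].astype(np.float32)),np.median(X[m],0))
ctrl.set_gripper(0)
for t in(0,.3,.6): print(solver.inverse_kinematics(*pose(t,0)))
ctrl.move_pose(*pose(0,28,230)); f("over tab")
p,d,c=grab("wrist"); cv2.imwrite("pics/w6.png",p[:,:,::-1])
cv2.imwrite("pics/w56.png",cv2.resize(np.hstack([cv2.imread("pics/w5.png"),p[:,:,::-1]]),(800,300)))
E
```

```text
open 16.32 [ 576.7 -209.5  101.8] [-0.6  0.1  0.3] 34.9
665 ((576.8128051757812, -210.57350158691406), (7.2573699951171875, 79.23444366455078), 72.01805114746094) [ 573.64210986 -209.23956459  122.31896125]
[-71.04431323  36.787704    49.88811385 115.33603261 -39.34211829
  46.25681914 -19.74998889]
[-66.4000388   32.24713469  46.33106346 119.8240595  -35.03389685
  42.24669073  -2.04189484]
[-59.35361023  29.10720896  42.40583449 122.30769125 -30.97607802
  39.59687089  16.63580897]
over tab 20.48 [482.3 294.9 230.1] [-0.2  0.8 -0.3] 0.2
```

View pics/w56.png

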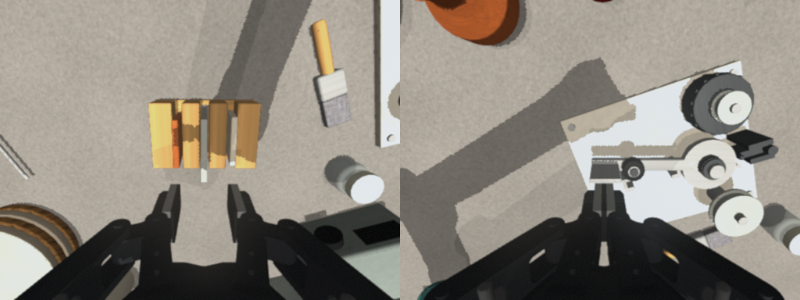

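The plate stands in the middle groove with its top at 122 mm and its centre about 1 mm off. The closed fingers point at the tab at (605,168), with the pushing side clear. Pushing now.

```bash
python3 - <<'E'
from h import *
ctrl.move_l(pose(0,28)[0],None,100); f("down")
ctrl.move_l(*pose(0,3),60); f("near")
for t in np.arange(.06,.581,.065):
    q,r=pose(t,0); ctrl.move_l(q,r,60); o=f(round(t,3))
    if np.linalg.norm(o["contact_force"])>30: break
q,r=pose(.6,0); ctrl.move_l(q,r,40); ctrl.hold(.5); f("hold")
p,d,c=grab("wrist"); X=cloud(d,c); cv2.imwrite("pics/w7.png",p[:,:,::-1])
m=(d>0)&(abs(X[...,2]-119)<4)&(np.hypot(X[...,0]-612,X[...,1]-198)<185)&(X[...,0]<520)
print(m.sum(),cv2.minAreaRect(X[m][:,:2].astype(np.float32)))
E
```

```text
down 22.05 [482.2 295.9  93.6] [-0.9  0.1  0.1] -0.2
near 22.62 [472.6 272.3  93.2] [-0.7  0.5  0.4] 0.0
0.06 22.98 [467.8 262.1  93.1] [ 1.6  3.5 -1.9] -0.2
0.125 23.29 [464.  252.7  93.1] [ 1.8  4.  -2.5] -0.1
0.19 23.61 [461.  243.4  93.2] [ 1.3  5.9 -2.7] 0.1
0.255 23.93 [458.6 234.7  93.2] [ 3.1  9.6 -4.9] -0.1
0.32 24.24 [456.8 226.1  93.2] [ 2.2 11.1 -5.9] 0.0
0.385 24.56 [455.2 212.   93.1] [0.9 2.3 0.5] 0.2
0.45 24.88 [454.7 201.2  93.1] [0.7 1.9 1. ] -0.1
0.515 25.19 [454.7 192.8  93.2] [ 1.7  8.  -0.1] 0.3
0.58 25.51 [455.4 182.9  93.1] [ 0.6  8.8 -1.4] 0.0
hold 26.26 [455.6 180.2  93.1] [ 1.1  8.9 -0. ] -0.3
596 ((452.29046630859375, 178.72706604003906), (29.159854888916016, 24.374141693115234), 75.24288177490234)
```

View pics/w7.png

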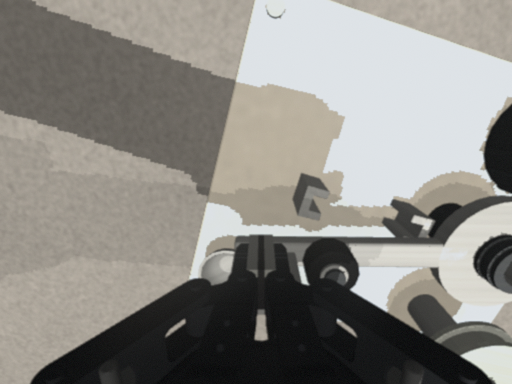

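The fingers are against the tab (~(262,240)), and the bar runs right to the pivot, past the channels. I'll measure the bar angle from depth to be sure.

```bash
python3 - <<'E'
from h import *
p,d,c=grab("wrist"); X=cloud(d,c)
r=np.hypot(X[...,0]-612,X[...,1]-198.3)
m=(d>0)&(X[...,2]>66)&(X[...,2]<74)&(r>40)&(r<115)&(X[...,0]<575)
n,l,st,_=cv2.connectedComponentsWithStats(m.astype(np.uint8)); i=1+np.argmax(st[1:,4]); q=X[l==i]
R=cv2.minAreaRect(q[:,:2].astype(np.float32)); vx,vy,_,_=cv2.fitLine(q[:,:2].astype(np.float32),cv2.DIST_L2,0,.01,.01).ravel()
mid=q[:,:2].mean(0); 
print(st[i,4],R,np.degrees(np.arctan2(vy,vx))%180+180-158.2, (np.degrees(np.arctan2(mid[1]-198.3,mid[0]-612))%360)-158.2)
print(np.radians((np.degrees(np.arctan2(mid[1]-198.3,mid[0]-612))%360)-158.2)); 
for _ in range(3): ctrl.hold(.2); f("h")
E
```

```text
2218 ((542.1304321289062, 184.41162109375), (64.6059799194336, 18.34772300720215), 12.166664123535156) 32.10742 31.921184877866153
0.5571297772565884
h 26.56 [455.6 180.2  93.1] [ 1.7  8.6 -0.1] -0.2
h 26.76 [455.7 180.2  93.2] [ 1.4  8.9 -0.2] 0.1
h 26.96 [455.6 180.2  93.1] [ 0.6  8.4 -1. ] -0.0
```

The angle is about 0.557 rad with a steady push of about 8.7 N, which matches the spring alone. I'll nudge it a little further for margin and hand in.

```bash
python3 - <<'E'
from h import *
ctrl.move_l(*pose(.625,0),20); ctrl.hold(.6); f("final")
print(ctrl.sign_off())
E
```

```text
final 27.91 [456.2 176.4  93.1] [0.2 9.2 0. ] -0.0
the job is handed in; nothing more can be done
None
```

I handed in the job at about 28 s: the lock plate stands upright, let go, in the empty middle groove, and the fingers hold the tensioner arm at about 0.58 rad (past the 0.48 click) with roughly 9 N; sign-off returned no verdict.

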